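# Fill the press tube with weights up to its line

### The job

On the packing table stands the pickle press's weight tube, a short white tube with two open slots and a black line round its walls. Stack the two steel weight discs that together bring the top of the stack level with the black line, lying flat one on the other inside the tube, in either order. Leave the third disc out of the tube and leave it, the marker pen and the salt jar where they are.

Things in the scene. Friction and masses are not known exactly. Their poses are not given: they have to be found in the camera images.
- tube_floor (a point): Centre of the inner floor of the white weight tube, 10 mm above the table (top of its fixed round grey base plate, 112 mm across); z up. Two curved walls, inside diameter 70 mm, 4 mm thick, rise 68 mm above the floor. Between them, on the +y and -y sides of this frame, are open slots 40 mm wide from floor to rim: jaws closing along this y axis can lower a disc to the floor.
- tube_mark (a point): Point on the tube's axis at the height of the black line round its walls, 56 mm above the inner floor and 12 mm below the rim; z up, axes as the tube's floor frame.
- thin_disc_center (a point): Centre (half-way up) of the thin plain steel disc, 50 mm across and 20 mm thick, 0.10 to 0.20 kg. Lies flat, z up.
- middle_disc_center (a point): Centre (half-way up) of the middle plain steel disc, 50 mm across and 36 mm thick, 0.17 to 0.35 kg. Lies flat, z up.
- tall_disc_center (a point): Centre (half-way up) of the tallest plain steel disc, 50 mm across and 50 mm thick, 0.35 kg. Lies flat, z up.
- pen_center (a point): Centre of a black and white marker pen lying flat, 130 mm long along its y axis, 17 mm wide, 20 mm high; a bystander.
- salt_center (a point): Centre (half-way up) of a standing jar with a red lid, 45 mm across and 106 mm high; a bystander.

How it is judged (in metres and radians):
At the end, for the whole second after the job is handed in: Thin and middle disc lie one on the other in the tube, either order: centres within 18 mm of its axis and 6 mm of their height in a stack of these two, tilt under 10 degrees, at rest, so the top is level with the line. The tallest disc is outside, the bystanders undisturbed (((horizontal distance between each of thin_disc_center, middle_disc_center and tube_floor below 0.018 m and z of thin_disc_center in the frame of tube_floor between 0.004 and 0.016 m and angle between each of thin_disc_center, middle_disc_center's own z axis and vertical below 0.17 rad and z of middle_disc_center in the frame of tube_floor between 0.032 and 0.044 m) or (horizontal distance between each of middle_disc_center, thin_disc_center and tube_floor below 0.018 m and z of middle_disc_center in the frame of tube_floor between 0.012 and 0.024 m and angle between each of middle_disc_center, thin_disc_center's own z axis and vertical below 0.17 rad and z of thin_disc_center in the frame of tube_floor between 0.04 and 0.052 m)) and linear speed of each of thin_disc, middle_disc below 0.02 m/s and horizontal distance between tall_disc_center and tube_floor above 0.06 m); the robot touches nothing.
It fails at once if the tallest disc is moved by more than 30 mm (distance of tall_disc_center from where it was at the start of the episode above 0.03 m).
It fails at once if the marker pen is moved by more than 30 mm (distance of pen_center from where it was at the start of the episode above 0.03 m).
It fails at once if the salt jar is moved by more than 30 mm (distance of salt_center from where it was at the start of the episode above 0.03 m).
It also fails if it takes over 61 s, if anything falls off the work surface, if the arm or the gripper's body presses on something with over 40 N, if the wrist force passes 120 N, or if a joint passes its speed limit or range.

### The arm

A 6-joint arm with a two-finger parallel gripper is mounted at the origin on the work surface; the furniture and walls round the work are solid. World frame = base frame: x ahead of the robot, y to its left, z up, the work surface at z = 0. Lengths are in mm, angles in rad, forces in N, time in s.
With the tool pointing down it reaches from about 200 to 875 mm from the base axis. Payload 3.4 kg.
Tool frame: the origin (TCP) lies at the very end of the fingers, on their centre line; the grasp point (between the pads) lies 19 mm behind it (arm.tcp_to_grasp is the distance from the TCP to the grasp point, in mm); y points along the fingers, x is the direction in which the jaws open and shut, and the axes are right-handed (so a half turn about y gives the same grasp; the last joint's range is limited). The gripper opens to 94 mm and grips with 3 to 60 N. Pads are 16 mm wide; open, the fingers measure 119 mm over their backs; the gripper's body (75 mm by 177 mm) begins 78 mm behind the grasp point.
Start: joints at [1.028, 0.276, 1.505, -0, 1.361, -0.121], TCP at [235.428, 524.632, 205.493] pointing down, gripper open.
Joint ranges: [-2.89, 2.89], [-0.75, 2.08], [0.22, 2.7], [-1.18, 4.32], [0.11, 2.71], [-2.7, 2.7]. Speed limits (rad/s): [2.57, 2.57, 3.14, 3.14, 3.14, 3.14].

### API

Orientations are given as a unit quaternion [x, y, z, w].
In Python, from station import arm gives the robot as it stands.
- The arm moves only by the tool drive_tool, never from a script. Its argument "commands" is text: rows parted by semicolons, each of 7 numbers parted by spaces: the finger opening in m, from 0 to 0.094, then the shift along the tool's x, y, z in m, then the turn, a rotation vector about the tool's x, y, z in degrees. A call has 1 to 10 rows; each row shifts and turns the commanded pose from where the row before left it, along the tool's axes as they then stand; what a row does not reach is not made up. A row lasts 1/10 s, in which the tool goes at most 50 mm and 8.59 degrees, less where a joint would pass 70% of its speed; a pose out of reach is approached as far as the arm can. A call with a gripper value outside its range is refused whole. The fingers move at their own pace and stop on an object; the grip force is fixed at half the most. Time passes only in rows, so rows that do not move let the fingers close. It gives the time, the measured TCP pose, the force and the opening at its end, in the units of the state.
- arm.get_state(): the state, without advancing time (a new reading comes with each control period).
- arm.grab_frame(name): name is "scene" or "side" or "wrist"; returns (picture, depth): 420x560x3 uint8, red, green, blue; 420x560 float32, mm along the optical axis (not along the pixel's ray), 0 where there is no reading.
- arm.calibration(name): a dict with "camera_matrix" (3x3 intrinsics, pixels), "world_from_camera" (4x4, takes a point from camera to world coordinates). Camera axes: x right, y up, looking along -z (the intrinsics and any distortion apply to the point x, -y, -z); pixel columns grow to the right and rows downward; lengths in mm; the calibration is good to about 2 mm. The wrist camera is an equidistant fisheye: a pixel r from the principal point sees the ray r / f radians off the axis. A picture is of the moment at which its call begins: read the wrist's pose just before it. calibration takes no time and is no camera call; for the wrist camera it gives the pose at the moment of the call.
- arm.job_done(): hands the job in, once; it reports no verdict.
Trained networks look in the newest picture that a camera, given by its name, has taken for a name from the list of things; names that differ only in an ending like _2 or _b are one class to them, and where a whole thing is asked for, a point or a joint stands for the part that bears it (a point fixed in the world has none). Each returns a list of dicts, best first, with "p" (0 to 1); they miss things now and then, are a little off and sometimes report something else, mostly with a low value. They report only what shows in the picture. A call takes as long as a camera call.
- arm.find_in(camera, target): "xy" ([column, row] in pixels, amid what is visible of it).
- arm.trace(camera, target): "pixels" (420x560 bool, what is visible of it) and "xy" ([column, row] in pixels, amid what is visible of it).
- arm.mark_of(camera, target): "xy" ([column, row] in pixels: a listed point, or the origin of a listed thing).
The state is a dict: "time": time; "joints": joint angles; "joint_velocities": joint speeds; "effort": joint torques, N m; "position": TCP position; "eef_rot": TCP orientation; "force": force on the tool from outside, world axes, zero at the start; "torque": the same for the moment, N m; "width": opening from 0.0 (shut) to 1.0 (fully open).
Only numpy, scipy, OpenCV 4.12 (cv2) and the standard library are available. Lean on these libraries where they do the work, as an engineer would, in place of code of your own. Each camera call takes 0.05 s, during which the arm holds its last target.

## Working session

There is one attempt and no reset: what is moved stays moved. The work goes in short steps, Python scripts to look and compute and a tool call to move; the robot and the scene stay as the last step left them, time stands still between calls to the robot, and variables do not carry over. Pictures are saved under pics/ and viewed, and the job is handed in when it is done.

Besides the shell and the picture viewer there is one more tool, called after ">>>" by a JSON object that holds its "api" and its "payload", one argument or row to a line. drive_tool: Moves the arm, as the interface text tells. Its arguments: {"type":"object","properties":{"commands":{"type":"string"}},"required":["commands"]}

```bash
mkdir -p pics; ls
cat > h.py <<'E'
import numpy as np,cv2
from station import arm
def grab(n,f=None):
    im,d=arm.grab_frame(n)
    if f: cv2.imwrite('pics/'+f,im[:,:,::-1])
    return im,d
def pt(n,xy,d):
    c=arm.calibration(n);K=np.array(c['camera_matrix']);T=np.array(c['world_from_camera'])
    x=(xy[0]-K[0,2])/K[0,0];y=(xy[1]-K[1,2])/K[1,1]
    return (T@np.array([x*d,-y*d,-d,1]))[:3]
def cloud(n,d):
    c=arm.calibration(n);K=np.array(c['camera_matrix']);T=np.array(c['world_from_camera'])
    v,u=np.mgrid[:420,:560]
    P=np.stack([(u-K[0,2])/K[0,0]*d,-(v-K[1,2])/K[1,1]*d,-d,np.ones_like(d)],-1)
    return (P@T.T)[...,:3]
E
python3 - <<'E'
from h import *
names=['thin_disc_center','middle_disc_center','tall_disc_center','pen_center','salt_center','tube_floor','tube_mark']
for n in ['scene','side']:
    im,d=grab(n,n+'0.png'); C=cloud(n,d)
    c=arm.calibration(n); print(n,{k:np.round(v,2).tolist() for k,v in c.items() if k!='a'})
    for t in names:
        r=arm.trace(n,t)
        for q in r[:2]:
            m=q['pixels']&(d>0); P=C[m]
            print(t,round(q['p'],2),np.round(q['xy']),m.sum(), np.round(np.percentile(P,[2,50,98],axis=0)).tolist() if m.any() else '')
        if t.startswith('tube'): print('mark',arm.mark_of(n,t)[:2])
print(arm.get_state())
E
```

```text
pics
scene {'camera_matrix': [[511.83, 0.0, 283.11], [0.0, 511.83, 215.37], [0.0, 0.0, 1.0]], 'world_from_camera': [[-0.52, -0.38, 0.76, 1386.97], [0.85, -0.26, 0.45, 521.97], [0.02, 0.89, 0.46, 601.69], [0.0, 0.0, 0.0, 1.0]]}
thin_disc_center 0.7 [389. 242.] 356 [[354.0, 192.0, 2.0], [396.0, 220.0, 20.0], [412.0, 242.0, 24.0]]
middle_disc_center 0.97 [313. 301.] 733 [[607.0, 144.0, 1.0], [687.0, 178.0, 32.0], [701.0, 197.0, 39.0]]
tall_disc_center 0.84 [422. 264.] 729 [[439.0, 290.0, 2.0], [477.0, 315.0, 37.0], [486.0, 336.0, 53.0]]
pen_center 0.82 [186. 242.] 390 [[580.0, -182.0, 3.0], [645.0, -164.0, 16.0], [699.0, -145.0, 21.0]]
salt_center 0.89 [172. 210.] 929 [[555.0, -329.0, 2.0], [606.0, -244.0, 62.0], [616.0, -234.0, 108.0]]
tube_floor 0.94 [353. 267.] 2079 [[500.0, 145.0, 5.0], [565.0, 197.0, 39.0], [590.0, 237.0, 79.0]]
mark [{'xy': [349.6, 269.8], 'p': 0.73}]
tube_mark 0.75 [354. 262.] 2062 [[500.0, 146.0, 5.0], [565.0, 198.0, 39.0], [590.0, 238.0, 79.0]]
mark [{'xy': [356.9, 240.7], 'p': 0.84}]
side {'camera_matrix': [[531.01, 0.0, 270.06], [0.0, 531.01, 208.88], [0.0, 0
[... 999 characters left out ...]
rk [{'xy': [230.3, 175.4], 'p': 0.5}]
{'time': 1.0, 'joints': array([ 1.02801595e+00,  2.75879480e-01,  1.50488630e+00,  1.66384890e-05,
        1.36068250e+00, -1.21020713e-01]), 'joint_velocities': array([ 0.00037702,  0.0002677 , -0.00069801, -0.00066134,  0.00100317,
        0.00287351]), 'effort': array([ 1.30394081e-03, -4.04464710e+01, -2.37509465e+01,  7.05228047e-02,
        2.46985297e-02,  2.61015742e-06]), 'position': array([235.42102072, 524.65024613, 205.51019786]), 'eef_rot': array([-0.59355685, -0.38430574,  0.38421901,  0.59361192]), 'force': array([-0.73719398, -0.10130321,  0.22944449]), 'torque': array([ 0.02173346, -0.02586249, -0.00128088]), 'width': 0.9987192117939786}
```

View pics/scene0.png

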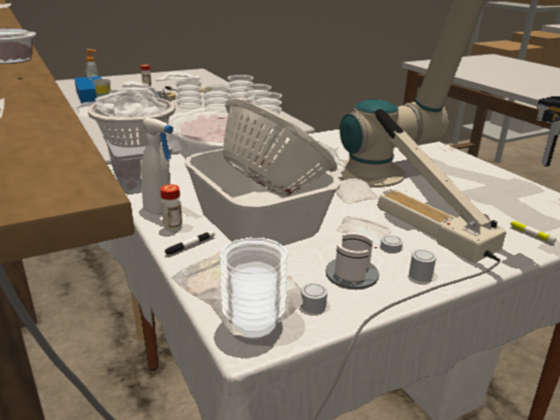

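View pics/side0.png

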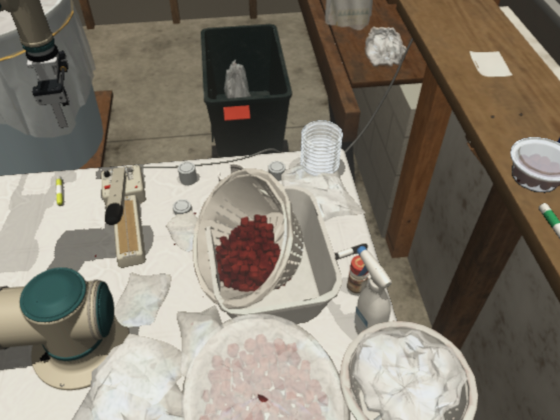

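Run:
```python
from h import *
from scipy.optimize import least_squares
H=np.zeros((700,700),np.float32)-50  # x 200..900, y -300..400
for n in ['scene','side']:
    im,d=grab(n); C=cloud(n,d); ok=d>0
    cv2.imwrite('pics/crop_%s.png'%n, cv2.resize(im[210:330,270:470] if n=='scene' else im[130:250,90:330],None,fx=3.3,fy=3.3,interpolation=cv2.INTER_CUBIC)[:,:,::-1])
    P=C[ok]; i=(P[:,0]-200).astype(int); j=(P[:,1]+300).astype(int)
    g=(i>=0)&(i<700)&(j>=0)&(j<700)&(P[:,2]<450)
    np.maximum.at(H,(i[g],j[g]),P[g,2])
    for t,ht,x0,y0 in [('thin',20,386,215),('middle',36,677,167),('tall',50,462,311)]:
        q=P[(abs(P[:,0]-x0)<40)&(abs(P[:,1]-y0)<40)&(abs(P[:,2]-ht)<6)]
        r=least_squares(lambda c:np.maximum(0,np.hypot(q[:,0]-c[0],q[:,1]-c[1])-25),[x0,y0],loss='soft_l1',f_scale=2).x
        print(n,t,len(q),'mean',q.mean(0).round(1),'ext',q.min(0).round(),q.max(0).round(),'mid',((np.percentile(q,2,axis=0)+np.percentile(q,98,axis=0))/2).round(1),r.round(1))
    q=P[(np.hypot(P[:,0]-550,P[:,1]-200)<80)&(P[:,2]>25)&(P[:,2]<84)]
    np.save('tube_%s.npy'%n,q); print('tube',len(q))
V=np.clip(H+20,0,255).astype(np.uint8)
V=cv2.applyColorMap(cv2.dilate(V,np.ones((3,3))),cv2.COLORMAP_JET)
for k in range(0,700,100): cv2.line(V,(k,0),(k,699),(255,255,255),1);cv2.line(V,(0,k),(699,k),(255,255,255),1)
cv2.imwrite('pics/hm.png',cv2.resize(V,(600,600)))
for n in ['scene','side']:
    q=np.load('tube_%s.npy'%n)
    W=np.zeros((320,320,3),np.uint8)
    for p in q:
        cv2.circle(W,(int((p[0]-470)*2),int((p[1]-120)*2)),1,(int(p[2]*3),255-int(p[2]*3),100),-1)
    cv2.imwrite('pics/tubetop_%s.png'%n,cv2.resize(W,(480,480)))
```

```text
scene thin 333 mean [384.2 209.3  19.8] ext [347. 175.  14.] [413. 242.  25.] mid [379.7 208.6  19.1] [382.9 208.4]
scene middle 498 mean [684.3 166.9  35.9] ext [651. 127.  30.] [716. 197.  42.] mid [683.7 163.6  34.8] [684.1 164.6]
scene tall 298 mean [465.2 313.4  50.4] ext [434. 288.  44.] [487. 336.  54.] mid [461.4 313.   48.9] [460.9 312.2]
tube 1288
side thin 255 mean [382.1 207.4  18.6] ext [347. 175.  14.] [411. 241.  24.] mid [379.2 206.6  18.5] [380.9 206.4]
side middle 205 mean [679.5 161.   34.8] ext [651. 127.  30.] [716. 192.  42.] mid [681.6 159.7  35.1] [681.1 159.8]
side tall 180 mean [460.3 306.8  49. ] ext [436. 282.  44.] [485. 333.  56.] mid [460.1 308.4  49.5] [461.4 308.4]
tube 117
```

View pics/crop_scene.png

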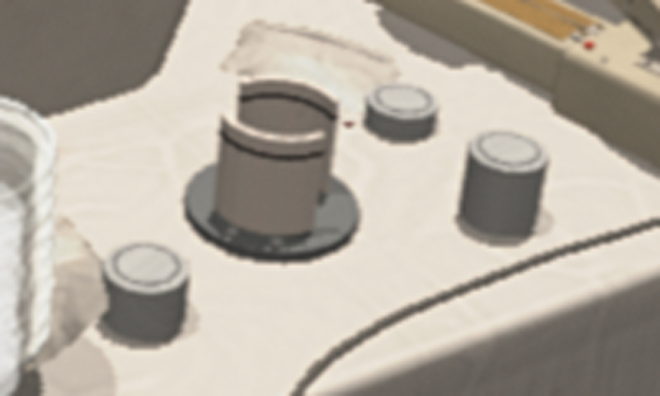

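View pics/hm.png

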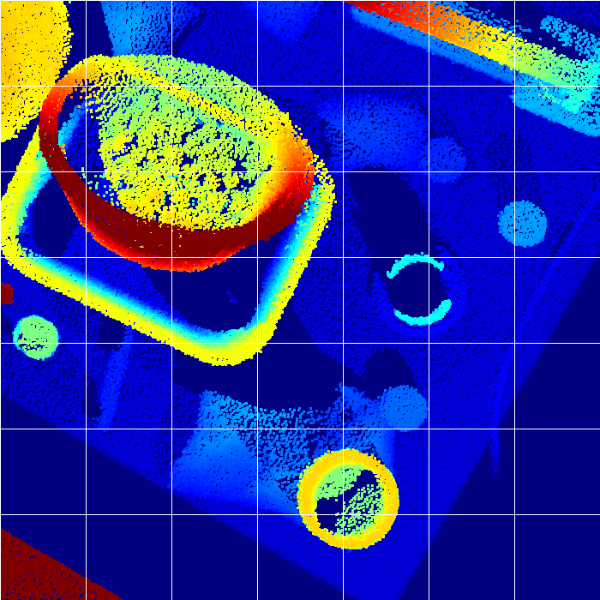

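View pics/tubetop_scene.png

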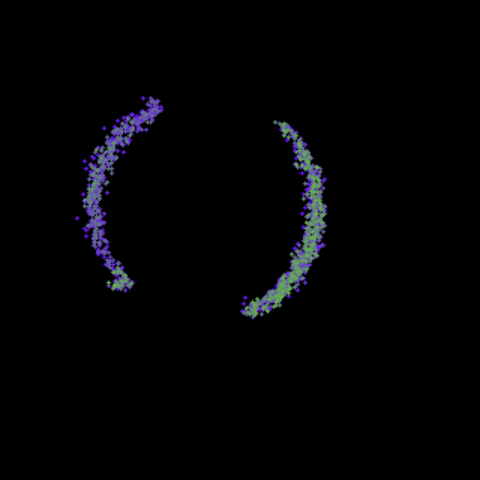

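View pics/crop_side.png

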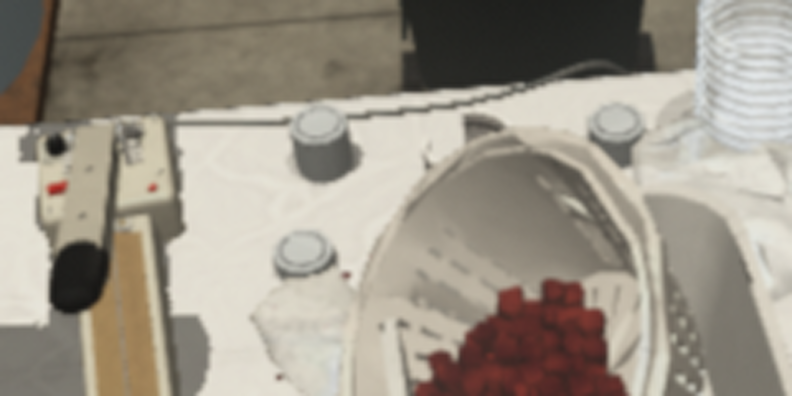

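```bash
cat >> h.py <<'E'
from scipy.spatial.transform import Rotation as Ro
def plan(x,y,z,yaw):
    s=arm.get_state();R=Ro.from_quat(s['eef_rot']).as_matrix()
    d=np.array([x,y,z])-s['position'];print('t',round(s['time'],2),'pos',s['position'].round(1),'F',s['force'].round(1),'w',round(s['width']*94,1))
    cy=np.degrees(np.arctan2(R[1,0],R[0,0]));print('yaw',cy.round(2),'tilt',R[2].round(3),'toolshift mm',(R.T@d).round(1),'turn y',round(cy-yaw,2))
E
python3 - <<'E'
from h import *
from scipy.optimize import least_squares
for n in ['scene','side']:
    im,d=grab(n); C=cloud(n,d)
    c=arm.calibration(n);K=np.array(c['camera_matrix']);T=np.linalg.inv(np.array(c['world_from_camera']))
    for t,ht in [('thin',20),('middle',36),('tall',50)]:
        q=arm.trace(n,t+'_disc_center')[0]; m=q['pixels']
        # silhouette fit: render cylinder hull, compare IoU
        P=C[m&(d>0)];P=P[abs(P[:,2]-ht)<4]; x0=P.mean(0)[:2]
        a=np.linspace(0,2*np.pi,60,endpoint=False)
        def ren(c):
            W=np.array([[c[0]+25*np.cos(b),c[1]+25*np.sin(b),z,1] for z in (0,ht) for b in a])@T.T
            u=K[0,0]*W[:,0]/-W[:,2]+K[0,2];v=K[1,1]*-W[:,1]/-W[:,2]+K[1,2]
            h=cv2.convexHull(np.stack([u,v],1).astype(np.float32))
            I=np.zeros((420*4,560*4),np.uint8);cv2.fillConvexPoly(I,np.round(h*4+1.5).astype(int),255)
            return cv2.resize(I,(560,420),interpolation=cv2.INTER_AREA)/255.
        from scipy.optimize import minimize
        r=minimize(lambda c:np.abs(ren(c)-m).sum(),x0,method='Nelder-Mead',options=dict(initial_simplex=[x0,x0+[6,0],x0+[0,6]],xatol=.2,fatol=.5))
        print(n,t,'topmean',x0.round(1),P[:,2].mean().round(1),'sil',r.x.round(1),round(r.fun,1),m.sum())
q=np.load('tube_scene.npy');
f=lambda p:np.hypot(q[:,0]-p[0],q[:,1]-p[1])-37
for fs in ['huber']:
    r=least_squares(lambda p:f(p),[538,189],loss='huber',f_scale=2);print('tube R37',r.x,np.std(r.fun))
    r3=least_squares(lambda p:np.hypot(q[:,0]-p[0],q[:,1]-p[1])-p[2],[538,189,37],loss='huber',f_scale=2);print(r3.x)
c=r.x; rad=np.hypot(q[:,0]-c[0],q[:,1]-c[1]); ang=np.degrees(np.arctan2(q[:,1]-c[1],q[:,0]-c[0]))[abs(rad-37)<5]%360
h,_=np.histogram(ang,bins=72,range=(0,360));print(h.tolist(),'z max',np.percentile(q[:,2],99))
plan(387,217,120,90)
E
```

```text
scene thin topmean [389.8 219.5] 20.7 sil [382.7 217.3] 31.9 332
scene middle topmean [680.3 174.7] 36.8 sil [674.7 171.2] 84.0 663
scene tall topmean [464.1 313.1] 50.7 sil [457.7 311.6] 53.8 709
side thin topmean [385.  211.2] 19.2 sil [388.1 216.8] 89.6 200
side middle topmean [675.4 167.4] 35.3 sil [677.4 170.3] 90.8 232Traceback (most recent call last):
  File "<stdin>", line 7, in <module>
IndexError: list index out of range
```

Run:
```python
from h import *
from scipy.optimize import least_squares
q=np.load('tube_scene.npy');
f=lambda p:np.hypot(q[:,0]-p[0],q[:,1]-p[1])-37
r=least_squares(lambda p:f(p),[538,189],loss='huber',f_scale=2);print('tube R37',r.x,np.std(r.fun))
r3=least_squares(lambda p:np.hypot(q[:,0]-p[0],q[:,1]-p[1])-p[2],[538,189,37],loss='huber',f_scale=2);print(r3.x)
c=r.x; rad=np.hypot(q[:,0]-c[0],q[:,1]-c[1]); ang=np.degrees(np.arctan2(q[:,1]-c[1],q[:,0]-c[0]))[abs(rad-37)<5]%360
h,_=np.histogram(ang,bins=72,range=(0,360));print(h.tolist(),'z max',np.percentile(q[:,2],99))
plan(386,217,150,90)
```

```text
tube R37 [538.49084114 189.23621673] 1.6010385506665694
[538.43962752 189.19486683  37.24227651]
[38, 36, 36, 41, 38, 39, 40, 34, 37, 40, 39, 26, 36, 23, 1, 0, 0, 0, 0, 0, 0, 0, 0, 0, 0, 0, 6, 43, 19, 12, 10, 15, 19, 19, 27, 21, 25, 29, 28, 28, 26, 28, 28, 25, 23, 22, 19, 21, 26, 4, 0, 0, 0, 0, 0, 0, 0, 0, 0, 0, 0, 1, 6, 21, 15, 24, 30, 26, 29, 39, 35, 32] z max 79.87036528968468
t 1.5 pos [235.4 524.6 205.5] F [-0.5 -0.1 -0.4] w 93.9
yaw 65.83 tilt [ 0. -1.  0.] toolshift mm [-219.    55.5 -263.3] turn y -24.17
```

>>> {"api": "drive_tool", "payload": {
  "commands": "0.094 0 0 -0.0376 0 0 0; 0.094 0 0 -0.0376 0 0 0; 0.094 0 0 -0.0376 0 0 0; 0.094 0 0 -0.0376 0 0 0; 0.094 0 0 -0.0376 0 0 0; 0.094 0 0 -0.0376 0 0 0; 0.094 0 0 -0.0377 0 0 0; 0.094 -0.04 0 0 0 0 0; 0.094 -0.04 0 0 0 0 0; 0.094 -0.04 0 0 0 0 0"
}}

```text
time: 2.5
position: [426.3, 306.0, 204.9]
eef_rot: [0.594, 0.384, -0.384, -0.594]
force: [-0.1, -1.0, 0.1]
width: 1.001
```

>>> {"api": "drive_tool", "payload": {
  "commands": "0.094 -0.04 0 0 0 0 0; 0.094 -0.04 0 0 0 0 0; 0.094 -0.019 0 0 0 0 0; 0.094 0 0 0 0 -8.1 0; 0.094 0 0 0 0 -8.1 0; 0.094 0 0 0 0 -8 0; 0.094 0 0 0 0 0 0; 0.094 0 0 0 0 0 0"
}}

```text
time: 3.3
position: [386.4, 217.4, 205.6]
eef_rot: [-0.501, -0.5, 0.499, 0.501]
force: [-0.5, -0.1, -0.2]
width: 1.004
```

Run:
```python
from h import *
plan(386,217,60,90)
c=arm.calibration('wrist');K=np.array(c['camera_matrix']);T=np.array(c['world_from_camera']);print(K.round(1).tolist(),T.round(3).tolist())
im,d=grab('wrist','w1.png')
for k in ['find_in','mark_of']: print(getattr(arm,k)('wrist','thin_disc_center'))
print(arm.trace('wrist','thin_disc_center')[0]['xy'] )
```

```text
t 3.3 pos [386.4 217.4 205.6] F [-0.5 -0.1 -0.2] w 94.3
yaw 89.87 tilt [ 0.001 -1.    -0.   ] toolshift mm [ -0.5 145.6   0.5] turn y -0.13
[[325.2, 0.0, 280.4], [0.0, 325.2, 212.5], [0.0, 0.0, 1.0]] [[0.002, -0.964, -0.265, 310.028], [1.0, 0.002, 0.0, 217.287], [0.0, -0.265, 0.964, 384.416], [0.0, 0.0, 0.0, 1.0]]
[{'xy': [279.7, 192.6], 'p': 0.92}]
[{'xy': [276.5, 193.1], 'p': 0.64}]
[277.8, 191.0]
```

View pics/w1.png

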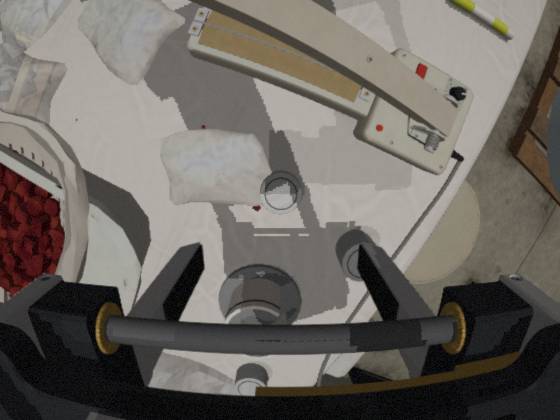

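Run:
```python
from h import *
def fish(n,u,v):
    c=arm.calibration(n);K=np.array(c['camera_matrix']);T=np.array(c['world_from_camera'])
    x=(u-K[0,2])/K[0,0];y=(v-K[1,2])/K[1,1];r=np.hypot(x,y)+1e-9
    s=np.sin(r)/r
    return np.stack([x*s,-y*s,-np.cos(r)],-1)@T[:3,:3].T,T[:3,3]
for uv in [(281,191),(280,192.6),(251,300),(257,293)]:
    r,o=fish('wrist',np.array(uv[0]),np.array(uv[1]))
    print(uv,[(z,(o+r*(z-o[2])/r[2])[:2].round(1).tolist()) for z in (10,20,78)])
A=[]
for n in ['scene','side']:
    im,d=grab(n);A.append(cloud(n,d)[d>0])
im,d=grab('wrist');v,u=np.mgrid[:420,:560]
r,o=fish('wrist',u,v);T=arm.calibration('wrist')['world_from_camera'];ax=-np.array(T)[:3,2]
P=o+r*(d/(r@ax))[...,None]
Pw=P[(d>0)&(v<250)];A.append(Pw)
m=(np.hypot(Pw[:,0]-386,Pw[:,1]-217)<24)&(abs(Pw[:,2]-20)<8);print('wrist top',Pw[m].mean(0),m.sum())
for k,Q in enumerate(A):
  Q=Q[Q[:,2]<350]
  for yaw in (90,100,130,145,160,170,180):
    a=np.radians(yaw);e=np.array([np.cos(a),np.sin(a)]);f=np.array([-e[1],e[0]]);D=Q[:,:2]-[386,217]
    s=D@e;t=D@f
    b=(abs(s)<95)&(abs(t)<42);fi=(abs(s)>27)&(abs(s)<62)&(abs(t)<12)
    fp=fi&(s>0);fn=fi&(s<0)
    z=lambda m:np.round(np.percentile(Q[m,2],[50,98]) if m.sum()>5 else [-1,-1]).tolist()
    print(k,yaw,'body',z(b),'f+',z(fp),'f-',z(fn))
```

```text
(281, 191) [(10, [386.2, 217.6]), (20, [384.2, 217.6]), (78, [372.4, 217.5])]
(280, 192.6) [(10, [388.2, 216.5]), (20, [386.1, 216.5]), (78, [373.9, 216.6])]
(251, 300) [(10, [532.8, 177.9]), (20, [526.9, 178.9]), (78, [492.3, 185.0])]
(257, 293) [(10, [521.9, 186.2]), (20, [516.2, 187.0]), (78, [483.4, 191.8])]
wrist top [385.41166106 217.00566434  19.9751145 ] 1359
0 90 body [307.0, 347.0] f+ [251.0, 328.0] f- [247.0, 347.0]
0 100 body [293.0, 347.0] f+ [259.0, 347.0] f- [259.0, 347.0]
0 130 body [268.0, 347.0] f+ [317.0, 347.0] f- [322.0, 349.0]
0 145 body [224.0, 347.0] f+ [3.0, 347.0] f- [319.0, 348.0]
0 160 body [17.0, 347.0] f+ [2.0, 322.0] f- [2.0, 322.0]
0 170 body [15.0, 348.0] f+ [2.0, 319.0] f- [2.0, 321.0]
0 180 body [14.0, 347.0] f+ [2.0, 230.0] f- [2.0, 321.0]
1 90 body [245.0, 347.0] f+ [229.0, 296.0] f- [250.0, 348.0]
1 100 body [240.0, 347.0] f+ [234.0, 345.0] f- [252.0, 349.0]
1 130 body [21.0, 347.0] f+ [312.0, 346.0] f- [-0.0, 342.0]
1 145 body [13.0, 347.0] f+ [1.0, 345.0] f- [-0.0, 4.0]
1 160 body [3.0, 346.0] f+ [1.0, 336.0] f- [-1.0, 3.0]
1 170 body [2.0, 346.0] f+ [0.0, 320.0] f- [-1.0, 4.0]
1 180 body [2.0, 346.0] f+ [-0.0, 319.0] f- [-1.0, 4.0]
2 90 body [1.0, 208.0] f+ [1.0, 217.0] f- [17.0, 217.0]
2 100 body [1.0, 209.0] f+ [0.0, 217.0] f- [14.0, 19.0]
2 130 body [1.0, 207.0] f+ [0.0, 2.0] f- [0.0, 11.0]
2 145 body [1.0, 21.0] f+ [0.0, 2.0] f- [0.0, 2.0]
2 160 body [1.0, 21.0] f+ [0.0, 2.0] f- [0.0, 2.0]
2 170 body [1.0, 21.0] f+ [0.0, 2.0] f- [0.0, 2.0]
2 180 body [1.0, 21.0] f+ [0.0, 2.0] f- [0.0, 2.0]
```

>>> {"api": "drive_tool", "payload": {
  "commands": "0.094 0 0.015 0 0 -7.5 0; 0.094 0 0.015 0 0 -7.5 0; 0.094 0 0.015 0 0 -7.5 0; 0.094 0 0.015 0 0 -7.5 0; 0.094 0 0.015 0 0 -7.5 0; 0.094 0 0.015 0 0 -7.5 0; 0.094 0 0.015 0 0 -7.5 0; 0.094 0 0.015 0 0 -7.5 0; 0.094 0 0.01 0 0 0 0; 0.094 0 0 0 0 0 0"
}}

```text
time: 4.65
position: [385.0, 216.7, 74.4]
eef_rot: [-0.183, -0.682, 0.683, 0.185]
force: [-1.0, 1.0, 0.1]
width: 1.003
```

Run:
```python
from h import *
plan(385.5,217,3,150)
im,d=grab('wrist','w2.png')
```

```text
t 4.65 pos [385.  216.7  74.4] F [-1.   1.   0.1] w 94.3
yaw 149.86 tilt [ 0.002 -1.     0.002] toolshift mm [-0.4 71.4 -0.7] turn y -0.14
```

View pics/w2.png

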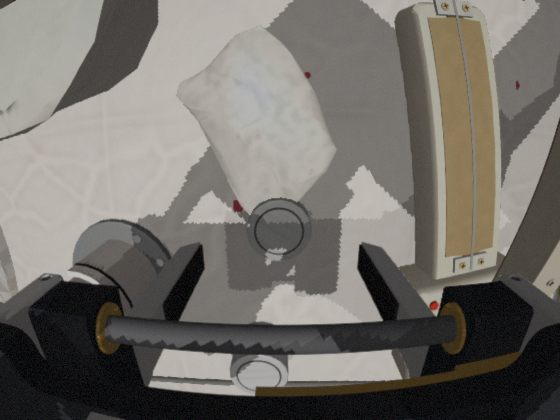

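>>> {"api": "drive_tool", "payload": {
  "commands": "0.094 0 0.02 0 0 0 0; 0.094 0 0.02 0 0 0 0; 0.094 0 0.015 0 0 0 0; 0.094 0 0.01 0 0 0 0; 0.094 0 0.006 0 0 0 0; 0.094 0 0 0 0 0 0; 0.04 0 0 0 0 0 0; 0.04 0 0 0 0 0 0; 0.04 0 0 0 0 0 0; 0.04 0 0 0 0 0 0"
}}

```text
time: 5.7
position: [386.3, 217.2, 4.9]
eef_rot: [0.183, 0.683, -0.683, -0.183]
force: [-0.5, -0.1, 0.0]
width: 0.695
```

>>> {"api": "drive_tool", "payload": {
  "commands": "0.04 0 0 0 0 0 0; 0.04 0 0 0 0 0 0; 0.04 0 0 0 0 0 0; 0.04 0 0 0 0 0 0"
}}

```text
time: 6.1
position: [386.1, 217.0, 4.6]
eef_rot: [0.183, 0.683, -0.683, -0.183]
force: [-0.3, -0.2, 0.9]
width: 0.526
```

>>> {"api": "drive_tool", "payload": {
  "commands": "0.03 0 -0.005 0 0 0 0; 0.03 0 -0.015 0 0 0 0; 0.03 0 -0.025 0 0 0 0; 0.03 0 -0.03 0 0 0 0; 0.03 0 -0.03 0 0 0 0; 0.03 0 -0.025 0 0 0 0; 0.03 0 -0.005 0 0 0 0; 0.03 0 0 0 0 0 0"
}}

```text
time: 6.9
position: [386.1, 217.1, 139.8]
eef_rot: [0.183, 0.683, -0.683, -0.182]
force: [0.0, -0.1, -2.5]
width: 0.525
```

Run:
```python
from h import *
plan(538.5,189.2,140,100)
```

```text
t 6.9 pos [386.1 217.1 139.8] F [ 0.  -0.1 -2.5] w 49.3
yaw 150.03 tilt [-0.001 -1.    -0.001] toolshift mm [-1.459e+02 -1.000e-01 -5.200e+01] turn y 50.03
```

>>> {"api": "drive_tool", "payload": {
  "commands": "0.03 -0.0243 0 -0.0087 0 0 0; 0.03 -0.0243 0 -0.0087 0 0 0; 0.03 -0.0243 0 -0.0087 0 0 0; 0.03 -0.0243 0 -0.0087 0 0 0; 0.03 -0.0243 0 -0.0087 0 0 0; 0.03 -0.0244 0 -0.0085 0 0 0; 0.03 0 0 0 0 8.3 0; 0.03 0 0 0 0 8.3 0; 0.03 0 0 0 0 8.3 0; 0.03 0 0 0 0 8.3 0"
}}

```text
time: 7.9
position: [536.9, 188.8, 136.7]
eef_rot: [-0.371, -0.6, 0.602, 0.373]
force: [1.3, 0.6, -2.1]
width: 0.524
```

>>> {"api": "drive_tool", "payload": {
  "commands": "0.03 0 0 0 0 8.4 0; 0.03 0 0 0 0 8.4 0; 0.03 0 0 0 0 0 0; 0.03 0 0 0 0 0 0"
}}

```text
time: 8.3
position: [537.4, 189.0, 137.8]
eef_rot: [-0.453, -0.542, 0.543, 0.454]
force: [0.5, -0.3, -1.8]
width: 0.525
```

```bash
cat >> h.py <<'E'
def wcloud(d):
    v,u=np.mgrid[:420,:560]
    c=arm.calibration('wrist');K=np.array(c['camera_matrix']);T=np.array(c['world_from_camera'])
    x=(u-K[0,2])/K[0,0];y=(v-K[1,2])/K[1,1];r=np.hypot(x,y)+1e-9
    s=np.sin(r)/r
    D=np.stack([x*s,-y*s,-np.cos(r)],-1)
    return (D*(d/np.cos(r))[...,None])@T[:3,:3].T+T[:3,3]
E
python3 - <<'E'
from h import *
plan(538.5,189.2,140,100)
grab('scene','s3.png')
im,d=grab('wrist','w3.png');P=wcloud(d)[(d>0)]
q=P[(np.hypot(P[:,0]-538,P[:,1]-189)<48)&(P[:,2]>60)&(P[:,2]<82)]
print(len(q),q.mean(0) if len(q) else 0)
from scipy.optimize import least_squares
r=least_squares(lambda p:np.hypot(q[:,0]-p[0],q[:,1]-p[1])-37,[538,189],loss='huber',f_scale=2);print('tube R37',r.x,np.std(r.fun))
c=r.x;ang=np.degrees(np.arctan2(q[:,1]-c[1],q[:,0]-c[0]))%360
h,_=np.histogram(ang,bins=72,range=(0,360));print(h.tolist())
E
```

```text
t 8.3 pos [537.4 189.  137.8] F [ 0.5 -0.3 -1.8] w 49.3
yaw 100.21 tilt [-0.    -1.     0.003] toolshift mm [ 0.  -2.2 -1.1] turn y 0.21
759 [506.91405231 182.46135679  75.24747588]
tube R37 [538.06813501 188.34257013] 1.37964708674625
[0, 0, 0, 0, 0, 0, 0, 0, 0, 0, 0, 0, 0, 0, 0, 0, 0, 0, 0, 0, 0, 0, 0, 0, 0, 0, 5, 28, 30, 28, 34, 33, 33, 35, 38, 38, 35, 38, 40, 34, 37, 36, 39, 33, 30, 33, 30, 27, 29, 16, 0, 0, 0, 0, 0, 0, 0, 0, 0, 0, 0, 0, 0, 0, 0, 0, 0, 0, 0, 0, 0, 0]
```

View pics/w3.png

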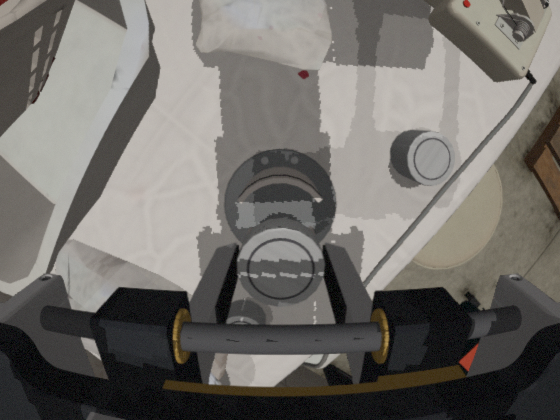

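View pics/s3.png

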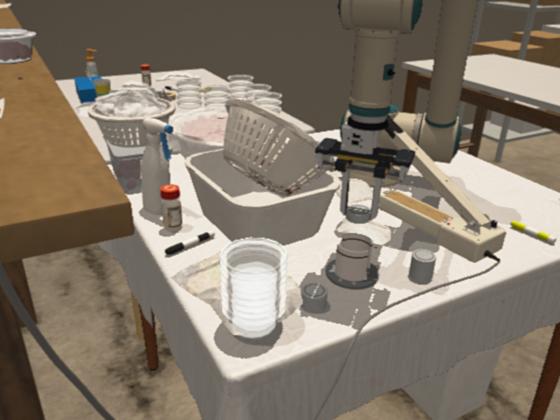

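>>> {"api": "drive_tool", "payload": {
  "commands": "0.03 0 0.01 -0.001 0 0 0; 0.03 0 0.02 0 0 0 0; 0.03 0 0.02 0 0 0 0; 0.03 0 0.015 0 0 0 0; 0.03 0 0.01 0 0 0 0; 0.03 0 0.01 0 0 0 0; 0.03 0 0.01 0 0 0 0; 0.03 0 0.01 0 0 0 0; 0.03 0 0.01 0 0 0 0; 0.03 0 0 0 0 0 0"
}}

```text
time: 9.4
position: [538.3, 189.1, 23.0]
eef_rot: [-0.454, -0.541, 0.543, 0.455]
force: [-1.1, -0.1, -1.9]
width: 0.522
```

>>> {"api": "drive_tool", "payload": {
  "commands": "0.03 0 0.003 0 0 0 0; 0.03 0 0.002 0 0 0 0; 0.03 0 0.001 0 0 0 0; 0.03 0 0.001 0 0 0 0; 0.03 0 0 0 0 0 0"
}}

```text
time: 9.9
position: [539.4, 189.4, 17.6]
eef_rot: [0.454, 0.542, -0.542, -0.454]
force: [0.1, 0.1, -1.3]
width: 0.524
```

>>> {"api": "drive_tool", "payload": {
  "commands": "0.03 0 0.001 0 0 0 0; 0.03 0 0.001 0 0 0 0; 0.03 0 0 0 0 0 0"
}}

```text
time: 10.2
position: [539.3, 189.4, 15.4]
eef_rot: [-0.454, -0.542, 0.542, 0.454]
force: [0.4, 0.1, -1.1]
width: 0.524
```

>>> {"api": "drive_tool", "payload": {
  "commands": "0.03 0 0.001 0 0 0 0; 0.03 0 0 0 0 0 0; 0.03 0 0.001 0 0 0 0; 0.03 0 0 0 0 0 0"
}}

```text
time: 10.6
position: [539.5, 189.4, 14.6]
eef_rot: [0.455, 0.542, -0.542, -0.454]
force: [-1.7, -1.2, 5.3]
width: 0.523
```

>>> {"api": "drive_tool", "payload": {
  "commands": "0.07 0 0 0 0 0 0; 0.07 0 0 0 0 0 0; 0.07 0 0 0 0 0 0; 0.07 0 0 0 0 0 0; 0.07 0 -0.01 0 0 0 0; 0.07 0 -0.02 0 0 0 0; 0.07 0 -0.03 0 0 0 0; 0.07 0 -0.03 0 0 0 0; 0.09 0 -0.03 0 0 0 0; 0.094 0 -0.02 0 0 0 0"
}}

```text
time: 11.6
position: [540.3, 189.6, 156.6]
eef_rot: [0.455, 0.543, -0.541, -0.454]
force: [0.1, 0.1, 0.1]
width: 0.877
```

Run:
```python
from h import *
plan(676,171,155,75)
grab('scene','s4.png')
im,d=grab('wrist','w4.png');W=wcloud(d);P=W[d>0]
q=P[(np.hypot(P[:,0]-538.5,P[:,1]-189)<30)];print(len(q),np.percentile(q,[5,50,95],axis=0).round(1) if len(q) else '')
Q=P[P[:,2]<70]
m=(np.hypot(P[:,0]-676,P[:,1]-171)<35)&(abs(P[:,2]-36)<6);print('mid',P[m].mean(0),m.sum())
```

```text
t 11.6 pos [540.3 189.6 156.6] F [0.1 0.1 0.1] w 82.4
yaw 100.04 tilt [ 0.    -1.    -0.004] toolshift mm [ -42.     2.  -130.4] turn y 25.04
13703 [[512.8 166.8  26.7]
 [518.5 186.6 272.7]
 [545.8 205.9 293.6]]
mid [668.78686289 169.97262493  33.69609864] 906
```

View pics/w4.png

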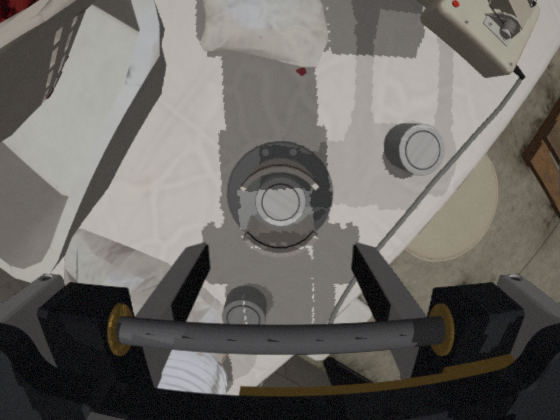

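>>> {"api": "drive_tool", "payload": {
  "commands": "0.094 -0.0105 0 -0.0326 0 0 0; 0.094 -0.0105 0 -0.0326 0 0 0; 0.094 -0.0105 0 -0.0326 0 0 0; 0.094 -0.0105 0 -0.0326 0 0 0; 0.094 0 0 0 0 8.3 0; 0.094 0 0 0 0 8.3 0; 0.094 0 0 0 0 8.4 0; 0.094 0 0 0 0 0 0; 0.094 0 0 0 0 0 0"
}}

```text
time: 12.6
position: [674.5, 170.7, 152.4]
eef_rot: [-0.56, -0.431, 0.432, 0.561]
force: [0.3, -0.0, 0.2]
width: 0.997
```

Run:
```python
from h import *
im,d=grab('wrist','w5.png');W=wcloud(d);v,u=np.mgrid[:420,:560];P=W[(d>0)&(v<330)]
for t in ['middle_disc_center','thin_disc_center']:
    for q in arm.trace('wrist',t)[:2]:
        mm=q['pixels']&(d>0);Z=W[mm];Z=Z[abs(Z[:,2]-36)<5];print(t,q['p'],q['xy'],Z.mean(0).round(1) if len(Z) else '', (np.percentile(Z,[1,99],axis=0).mean(0)).round(1) if len(Z) else '')
plan(676,171,155,75)
q=P[(P[:,2]>60)&(P[:,0]>700)&(P[:,2]<220)];print('glass',len(q),np.percentile(q,[1,50,99],axis=0).round(0) if len(q)else'')
for yaw in (20,40,60,75,90,100):
    a=np.radians(yaw);e=np.array([np.cos(a),np.sin(a)]);f=np.array([-e[1],e[0]]);D=P[:,:2]-[676,171]
    s=D@e;t=D@f;ok=P[:,2]<150
    b=(abs(s)<95)&(abs(t)<42)&ok;fi=(abs(s)>28)&(abs(s)<62)&(abs(t)<12)&ok
    z=lambda m:np.round(np.percentile(P[m,2],[50,98]) if m.sum()>5 else [-1,-1]).tolist()
    print(yaw,'body',z(b),'f+',z(fi&(s>0)),'f-',z(fi&(s<0)))
```

```text
middle_disc_center 0.65 [283.1, 209.2] [676.9 172.   36.3] [677.5 171.9  35.8]
thin_disc_center 0.65 [259.3, 65.9] [541.5 189.2  31.4] [542.1 189.3  31.8]
t 12.75 pos [674.8 170.8 153.2] F [0.2 1.1 0.8] w 94.0
yaw 75.13 tilt [-0. -1.  0.] toolshift mm [ 0.5 -1.8 -1.1] turn y 0.13
glass 3186 [[728.  73.  65.]
 [736. 125.  93.]
 [774. 161. 122.]]
20 body [1.0, 37.0] f+ [1.0, 2.0] f- [1.0, 2.0]
40 body [1.0, 37.0] f+ [1.0, 2.0] f- [1.0, 2.0]
60 body [1.0, 37.0] f+ [1.0, 2.0] f- [1.0, 24.0]
75 body [1.0, 37.0] f+ [1.0, 2.0] f- [22.0, 29.0]
90 body [2.0, 37.0] f+ [1.0, 2.0] f- [26.0, 31.0]
100 body [21.0, 82.0] f+ [1.0, 2.0] f- [27.0, 33.0]
```

View pics/w5.png

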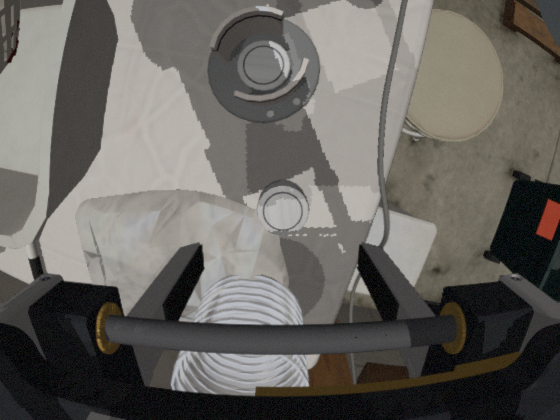

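>>> {"api": "drive_tool", "payload": {
  "commands": "0.094 0.001 0.01 -0.0015 0 0 0; 0.094 0 0.01 0 0 7 0; 0.094 0 0.01 0 0 7 0; 0.094 0 0.01 0 0 7 0; 0.094 0 0.01 0 0 7 0; 0.094 0 0.01 0 0 7 0; 0.094 0 0 0 0 0 0"
}}

```text
time: 13.45
position: [675.4, 171.2, 91.2]
eef_rot: [-0.664, -0.241, 0.244, 0.665]
force: [0.4, -0.0, 0.4]
width: 1.001
```

Run:
```python
from h import *
plan(676.7,171.8,6,40)
im,d=grab('wrist','w6.png');W=wcloud(d)
for q in arm.trace('wrist','middle_disc_center')[:2]:
        mm=q['pixels']&(d>0);Z=W[mm];Z=Z[abs(Z[:,2]-36)<3];print(q['p'],q['xy'],Z.mean(0).round(1) if len(Z) else '')
```

```text
t 13.45 pos [675.4 171.2  91.2] F [ 0.4 -0.   0.4] w 94.1
yaw 40.08 tilt [-0.003 -1.     0.002] toolshift mm [ 1.7 85.2 -0.5] turn y 0.08
0.96 [284.0, 225.6] [677.9 172.6  37. ]
```

View pics/w6.png

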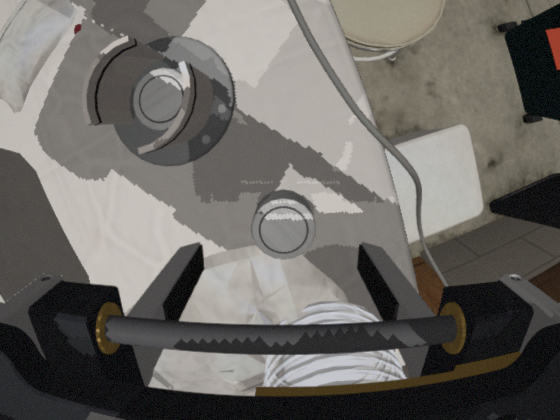

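>>> {"api": "drive_tool", "payload": {
  "commands": "0.094 0.0015 0.02 -0.0005 0 0 0; 0.094 0 0.01 0 0 8.5 0; 0.094 0 0.015 0 0 0 0; 0.094 0 0.015 0 0 0 0; 0.094 0 0.01 0 0 0 0; 0.094 0 0.008 0 0 0 0; 0.094 0 0.005 0 0 0 0; 0.094 0 0 0 0 0 0"
}}

```text
time: 14.35
position: [677.9, 171.8, 9.7]
eef_rot: [-0.68, -0.192, 0.193, 0.681]
force: [-0.9, 0.0, 0.1]
width: 1.003
```

>>> {"api": "drive_tool", "payload": {
  "commands": "0.094 0 0.004 0 0 0 0; 0.03 0 0 0 0 0 0; 0.03 0 0 0 0 0 0; 0.03 0 0 0 0 0 0; 0.03 0 0 0 0 0 0; 0.03 0 0 0 0 0 0; 0.03 0 0 0 0 0 0; 0.03 0 0 0 0 0 0; 0.03 0 0 0 0 0 0; 0.03 0 0 0 0 0 0"
}}

```text
time: 15.35
position: [678.2, 171.8, 6.6]
eef_rot: [0.681, 0.192, -0.192, -0.68]
force: [-1.3, -1.1, 1.6]
width: 0.529
```

>>> {"api": "drive_tool", "payload": {
  "commands": "0.03 0 -0.005 0 0 0 0; 0.03 0 -0.015 0 0 0 0; 0.03 0 -0.025 0 0 0 0; 0.03 0 -0.03 0 0 0 0; 0.03 0 -0.03 0 0 0 0; 0.03 0 -0.025 0 0 0 0; 0.03 0 -0.005 0 0 0 0; 0.03 0 0 0 0 0 0"
}}

```text
time: 16.15
position: [678.8, 172.0, 142.9]
eef_rot: [0.681, 0.193, -0.191, -0.68]
force: [0.5, -0.3, -1.6]
width: 0.528
```

Run:
```python
from h import *
plan(539,189.2,142,100)
```

```text
t 16.15 pos [678.8 172.  142.9] F [ 0.5 -0.3 -1.6] w 49.6
yaw 31.54 tilt [ 0.002 -1.    -0.001] toolshift mm [-110.2    0.5   87.8] turn y -68.46
```

>>> {"api": "drive_tool", "payload": {
  "commands": "0.03 -0.022 0 0.0176 0 0 0; 0.03 -0.022 0 0.0176 0 0 0; 0.03 -0.022 0 0.0176 0 0 0; 0.03 -0.022 0 0.0176 0 0 0; 0.03 -0.022 0 0.0176 0 0 0; 0.03 0 0 0 0 -7.6 0; 0.03 0 0 0 0 -7.6 0; 0.03 0 0 0 0 -7.6 0; 0.03 0 0 0 0 -7.6 0; 0.03 0 0 0 0 -7.6 0"
}}

```text
time: 17.15
position: [537.0, 189.1, 139.5]
eef_rot: [-0.579, -0.404, 0.406, 0.58]
force: [1.4, -0.8, -2.1]
width: 0.524
```

>>> {"api": "drive_tool", "payload": {
  "commands": "0.03 0 0 0 0 -7.6 0; 0.03 0 0 0 0 -7.6 0; 0.03 0 0 0 0 -7.6 0; 0.03 0 0 0 0 -7.6 0; 0.03 0 0 0 0 0 0; 0.03 0 0 0 0 0 0"
}}

```text
time: 17.75
position: [537.6, 189.2, 140.2]
eef_rot: [-0.455, -0.54, 0.541, 0.456]
force: [0.1, 0.7, -1.8]
width: 0.526
```

Run:
```python
from h import *
plan(538.7,189,140,100.3)
im,d=grab('wrist','w7.png')
P=wcloud(d)[(d>0)]
q=P[(np.hypot(P[:,0]-538,P[:,1]-189)<48)&(P[:,2]>60)&(P[:,2]<82)]
from scipy.optimize import least_squares
r=least_squares(lambda p:np.hypot(q[:,0]-p[0],q[:,1]-p[1])-37,[538,189],loss='huber',f_scale=2);print('tube R37',r.x,np.std(r.fun))
```

```text
t 17.75 pos [537.6 189.2 140.2] F [ 0.1  0.7 -1.8] w 49.4
yaw 99.77 tilt [ 0.    -1.     0.002] toolshift mm [-0.4  0.2 -1.1] turn y -0.53
tube R37 [538.07409568 188.36244126] 1.3949023446668993
```

View pics/w7.png

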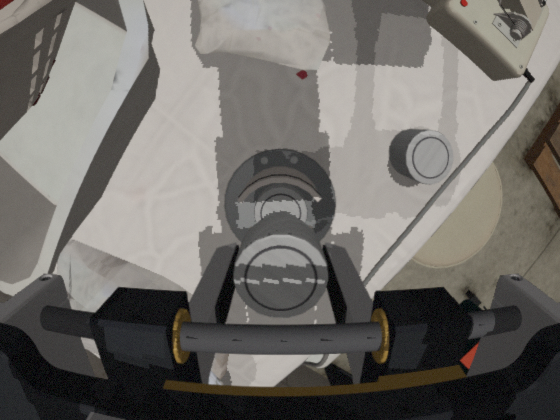

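>>> {"api": "drive_tool", "payload": {
  "commands": "0.03 0 0.01 0 0 -0.5 0; 0.03 0 0.02 0 0 0 0; 0.03 0 0.02 0 0 0 0; 0.03 0 0.01 0 0 0 0; 0.03 0 0.01 0 0 0 0; 0.03 0 0.01 0 0 0 0; 0.03 0 0.01 0 0 0 0; 0.03 0 0.005 0 0 0 0; 0.03 0 0 0 0 0 0; 0.03 0 0 0 0 0 0"
}}

```text
time: 18.8
position: [538.8, 189.5, 46.7]
eef_rot: [0.453, 0.544, -0.543, -0.452]
force: [-0.2, -0.0, -1.6]
width: 0.526
```

>>> {"api": "drive_tool", "payload": {
  "commands": "0.03 0 0.002 0 0 0 0; 0.03 0 0.002 0 0 0 0; 0.03 0 0.001 0 0 0 0; 0.03 0 0 0 0 0 0"
}}

```text
time: 19.2
position: [538.4, 189.4, 41.4]
eef_rot: [-0.452, -0.543, 0.543, 0.453]
force: [0.3, 0.5, -1.4]
width: 0.526
```

>>> {"api": "drive_tool", "payload": {
  "commands": "0.03 0 0.001 0 0 0 0; 0.03 0 0.001 0 0 0 0; 0.03 0 0.001 0 0 0 0; 0.03 0 0 0 0 0 0"
}}

```text
time: 19.6
position: [538.3, 189.3, 38.3]
eef_rot: [-0.452, -0.543, 0.543, 0.453]
force: [-1.1, -0.2, -2.5]
width: 0.527
```

>>> {"api": "drive_tool", "payload": {
  "commands": "0.03 0 0.001 0 0 0 0; 0.03 0 0 0 0 0 0"
}}

```text
time: 19.8
position: [538.4, 189.4, 37.4]
eef_rot: [-0.452, -0.543, 0.543, 0.453]
force: [0.4, 0.2, -2.2]
width: 0.526
```

>>> {"api": "drive_tool", "payload": {
  "commands": "0.03 0 0.001 0 0 0 0; 0.03 0 0 0 0 0 0; 0.03 0 0.0005 0 0 0 0; 0.03 0 0 0 0 0 0"
}}

```text
time: 20.2
position: [538.7, 189.4, 36.5]
eef_rot: [0.453, 0.544, -0.543, -0.452]
force: [-0.7, -0.2, 3.0]
width: 0.526
```

Contact at the expected height; release and rise.

>>> {"api": "drive_tool", "payload": {
  "commands": "0.07 0 0 0 0 0 0; 0.07 0 0 0 0 0 0; 0.07 0 0 0 0 0 0; 0.07 0 0 0 0 0 0; 0.07 0 -0.01 0 0 0 0; 0.07 0 -0.02 0 0 0 0; 0.07 0 -0.03 0 0 0 0; 0.07 0 -0.03 0 0 0 0; 0.07 0 -0.02 0 0 0 0; 0.07 0 0 0 0 0 0"
}}

```text
time: 21.2
position: [540.8, 189.9, 149.8]
eef_rot: [0.454, 0.546, -0.541, -0.451]
force: [0.8, 0.7, 0.0]
width: 0.743
```

Run:
```python
from h import *
plan(538.7,189,140,100.3)
im,d=grab('wrist','w8.png');W=wcloud(d)
for q in arm.trace('wrist','middle_disc_center')[:2]:
        Z=W[q['pixels']&(d>0)];Z=Z[abs(Z[:,2]-66)<8];print(q['p'],q['xy'],Z.mean(0).round(1) if len(Z) else '')
        if len(Z)>20:
            A=np.c_[Z[:,:2]-Z[:,:2].mean(0),np.ones(len(Z))];c=np.linalg.lstsq(A,Z[:,2],rcond=None)[0];print('slope',c.round(3))
im2,_=grab('scene','s8.png')
cv2.imwrite('pics/c8.png',cv2.resize(im2[200:330,240:470],None,fx=3.3,fy=3.3,interpolation=cv2.INTER_CUBIC)[:,:,::-1])
```

```text
t 21.2 pos [540.8 189.9 149.8] F [0.8 0.7 0. ] w 69.9
yaw 100.44 tilt [ 0.    -1.    -0.008] toolshift mm [-0.5  9.8  2.3] turn y 0.14
0.8 [281.2, 211.6] [535.9 188.5  63.8]
slope [1.0000e-02 1.0000e-03 6.3841e+01]
0.5 [276.6, 178.8] [549.5 190.6  66.6]
slope [-6.0000e-03  1.0000e-03  6.6587e+01]
```

View pics/w8.png

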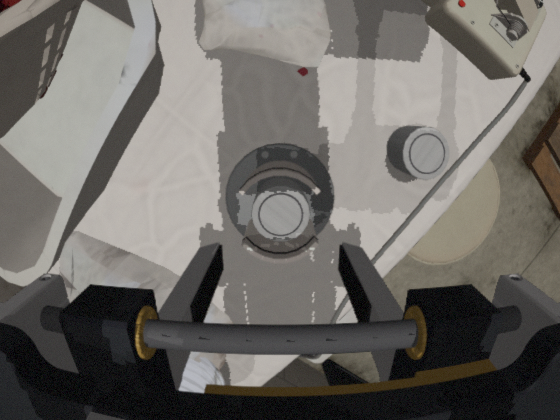

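View pics/c8.png

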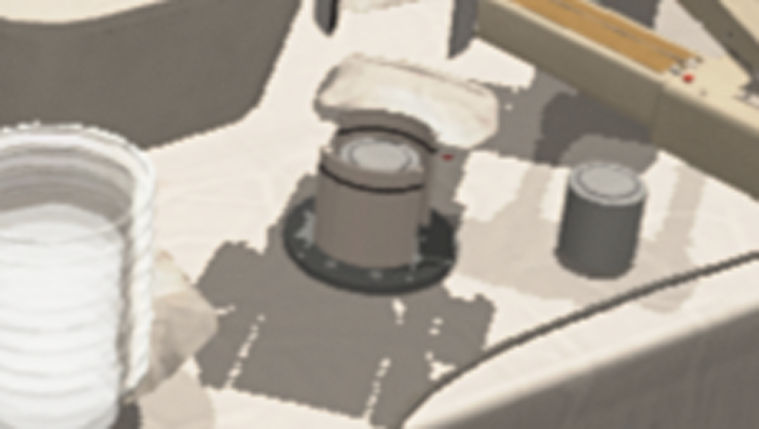

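```bash
python3 -c "
from station import arm
print(arm.job_done())"
```

```text
the job is handed in; nothing more can be done
None
```

I put the thin disc (20 mm) on the tube floor and the middle disc (36 mm) on top of it. Together they are 56 mm, the height of the black line. I handed the job in at about 21 s; no verdict is reported.

**Last checks:**
- **Stack height:** the wrist camera puts the stack's top at 64–67 mm above the table, against an expected 66 mm. The two detections behind that range are about 14 mm apart in x.
- **Level and centring:** the top is flat, with a slope of about 0.01 rad or less. Both pictures show it inside the tube, level with the black line. At release the gripper was within about 1 mm of the measured tube axis.
- **Contact:** both discs touched down at the heights I expected, with light forces (about 3–5 N). After the final release the gripper was empty and about 70 mm above the rim.
- **Tallest disc, pen and jar:** I never touched the tallest disc, and it shows outside the tube in the last pictures. I did not measure the pen or the jar again at the end, but the arm never went near them.

No check failed. The side camera could barely see the tube, which was hidden behind the colander. I took the tube's position from the scene camera and the wrist camera, which agreed to about 1 mm.

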